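# Set the stop of a bolt-length gauge and run down its wing nut

### The job

Set the bolt gauge: with a fingertip, push the sliding stop up against the bolt's tip until the bolt's head sits against the end plate. Then, stroke after stroke on its wings, turn the stop's loose wing nut clockwise until it is fully seated on its washer, with the stop still snug against the bolt. Use fingertips only: do not lift the bolt, and leave the other things on the bench where they are.

Things in the scene. Friction and masses are not known exactly. Their poses are not given: they have to be found in the camera images.
- gauge: bolt-length gauge, fixed to the table; aluminium base 110 mm (x, -50 to +60) by 340 mm (y), 12 mm thick. Origin: underside, on the long centre line, half-way along. +y runs along it from the end plate to the open end, +z up, +x away from the upright scale plate. Dark end plate 60 mm wide, 47 mm tall, inner face at y = -120 mm.
- scale_plate (a point): middle of the top edge of the upright plate with tick marks, 4 mm thick, 85 mm tall, that runs along the whole base on its -x side. Its inner face is 41 mm from the screw axis, so no finger passes outside the wings on that side; the +x side is open.
- bolt: hex-head steel bolt lying loose along y between the gauge's low rails, head up to 5 mm off the end plate; 100 mm long, shank 12 mm diameter, head 18 mm wide, 8 mm thick. Origin on its axis, half-way along, 21 mm above the table; at gauge y = -70 mm when the head is against the end plate.
- stop (a joint): place of the grey sliding stop along the gauge's +y, m: 0 = its front face touches the bolt's tip with the bolt's head against the end plate; positive = away from it (starts 0.025 to 0.06). Slides stiffly (about 5 N), stays where left. Block 60 mm wide (x), 75 mm long (y), 12 to 44 mm above the table; front (-y) face 30 mm ahead of the screw axis.
- stop_push (a point): middle of the stop's rear (+y) face, 28 mm above the table, 45 mm behind the screw axis: where to push. Axes are the gauge's.
- screw_axis (a point): on the axis of the wing nut's upright stud, at the top of the washer on the stop (47 mm above the table), where the nut's underside seats. Washer 30 mm, stud 10 mm diameter; the stud's top is 81 mm above the table. Axes are the gauge's.
- wing_nut (a joint): angle of the wing nut, rad: 0 = seated hard on the washer; positive = unscrewed, anticlockwise from above (starts 6.5 to 9.5). Turns easily (0.02 N m), stays where left, rises 0.8 mm per rad. Angle of the two opposite wings from the gauge's +x, anticlockwise from above, equals this value.
- wing_tip (a point): in the steel wing nut's one wing, 37 mm from the axis, 20.5 mm above the nut's underside. Hub 23 mm diameter, 15 mm tall; two opposite wings, 6 mm thick, reach 38 mm from the axis; their lower edges are about 8 mm and tops 30 mm above the nut's underside.
- spare_nut: spare loose wing nut, same shape as the one on the gauge (76 mm span, 30 mm tall), standing on the table beyond the gauge; leave it alone. Origin: centre of its underside
- pin: loose steel pin, 16 mm diameter, 90 mm long, lying on the table beyond the gauge; leave it alone. Origin: centre of its underside
- washer: loose steel washer, 40 mm diameter, 6 mm thick, on the table on the robot's side of the gauge; leave it alone. Origin: centre of its underside
- driver: screwdriver with black handle lying on the table on the robot's side of the gauge, along it; leave it alone. Origin: on the underside at its middle
- cup: black plastic cup, 100 mm wide at the mouth, 85 mm tall, on the table past the gauge's open (+y) end; leave it alone. Origin: centre of its underside
- jar: small lidded jar, 56 mm diameter, 75 mm tall, on the table past the gauge's end plate (-y end); leave it alone. Origin: centre of its underside
- hexnut: loose hexagon nut, 22 mm wide, 12 mm tall, lying on the gauge's base beside the bolt; leave it alone. Origin: centre of its underside
Not all that is in view belongs to the job. Leave any orange or pink look-alike of the bolt alone.

How it is judged (in metres and radians):
On the way, in this order (a step that is already met when the one before it is completed fails the run):
1. the stop is snug against the bolt and the bolt's head against the end plate, the wing nut still loose (value of joint stop between -0.003 and 0.003 m and y of bolt in the frame of gauge below -0.067 m and x of bolt in the frame of gauge between -0.005 and 0.005 m and z of bolt in the frame of gauge below 0.027 m and angle between the y axis of bolt and the y axis of gauge, either way round below 0.06 rad and value of joint wing_nut above 3 rad), for 0.2 s.
2. the wing nut is fully seated (value of joint wing_nut below 0.2 rad), for 0.2 s.
At the end, for the whole second after the job is handed in: The wing nut is within 0.2 rad of its seat, the stop within 3 mm of touching the bolt with the bolt home, and the bolt lies in its rails (within 5 mm of the centre line, 0.06 rad of straight) with its head within 3 mm of the end plate, at rest (value of joint stop between -0.003 and 0.003 m and y of bolt in the frame of gauge below -0.067 m and x of bolt in the frame of gauge between -0.005 and 0.005 m and z of bolt in the frame of gauge below 0.027 m and angle between the y axis of bolt and the y axis of gauge, either way round below 0.06 rad and value of joint wing_nut below 0.2 rad and linear speed of bolt below 0.02 m/s).
It fails at once if the bolt is lifted out of the rails (height (world z) of bolt above 0.035 m).
It fails at once if another thing on the bench is moved more than 30 mm (distance of any of spare_nut, pin, washer, driver, cup, jar, hexnut from where it was at the start of the episode above 0.03 m).
It fails at once if another thing on the bench is lifted (height (world z) of any of spare_nut, pin, washer, driver, cup, jar, hexnut above 0.03 m).
It also fails if it takes over 67 s, if anything falls off the work surface, if the arm or the gripper's body presses on something with over 40 N, if the wrist force passes 120 N, or if a joint passes its speed limit or range.

### The arm

A 6-joint arm with a two-finger parallel gripper is mounted at the origin on the work surface. World frame = base frame: x ahead of the robot, y to its left, z up, the work surface at z = 0. Lengths are in m, angles in degrees, forces in N, time in s.
With the tool pointing down it reaches from about 0.35 to 0.975 m from the base axis. Payload 4.9 kg.
Tool frame: the origin (TCP) lies at the very end of the fingers, on their centre line; the grasp point (between the pads) lies 19 mm behind it; z points along the fingers, y is the direction in which the jaws open and shut (so a half turn about z gives the same grasp; the last joint's range is limited). The gripper opens to 85 mm and grips with 20 to 120 N. Pads are 22 mm wide; open, the fingers measure 114 mm over their backs; the gripper's body (76 mm by 85 mm) begins 54 mm behind the grasp point. The pads swing forward as they close: fully open they stand 13 mm farther back than shut.
Start: joints at [56.551, 3.019, 92.412, -0, 84.569, -6.818], TCP at [0.28, 0.559, 0.231] pointing down, gripper open.
Joint ranges: [-172.51, 172.51], [-57.92, 126.97], [3.15, 148.05], [-58.71, 238.71], [5.1, 150.11], [-179.66, 179.66]. Speed limits (degrees/s): [147.25, 147.25, 180, 180, 180, 180].

### API

Orientations are given as a 3x3 rotation matrix whose columns are the frame's x, y, z axes.
In Python, from cell import r gives the robot as it stands.
- The arm moves only by the shell command python3 -m handwheel 'ROWS' [OPENING]. ROWS is JSON, a list that holds one entry, the list of rows, each a list of 4 numbers: the shift along the tool's x, y, z in units of 50 mm (1.0 is 50 mm), then the turn about the tool's z in units of 6 degrees (1.0 is 6 degrees). A call has 1 to 10 rows; each row shifts and turns the commanded pose from where the row before left it, along the tool's axes as they then stand; what a row does not reach is not made up. A row lasts 1/10 s, in which the tool goes at most 50 mm and 8.59 degrees, less where a joint would pass 70% of its speed; a pose out of reach is approached as far as the arm can. A call is refused whole if a number of a shift passes 1 or a number of a turn 1, either way. A call with a gripper value outside its range is refused whole. OPENING is the finger opening in mm, from 0 to 85.4, set as the call begins (- or left out, the last holds). The fingers move at their own pace and stop on an object; the grip force is fixed at half the most. Time passes only in rows, so rows that do not move let the fingers close. It gives the time, the measured TCP pose, the force and the opening at its end, in the units of the state.
- r.state(): the state, without advancing time (a new reading comes with each control period).
- r.read_camera(name): name is "scene" or "side" or "wrist"; returns a dict with "img" (480x640x3 uint8, red, green, blue), "range_z" (480x640 float32, m along the optical axis (not along the pixel's ray), 0 where there is no reading), "vfov" (degrees; the focal length in pixels is half the picture's height over the tangent of half this angle, whatever the lens; pixels are square), "cx", "cy" (the principal point, pixels), "k1" (the pictures are not rectified: a ray, as slopes to the right and down, at radius r is drawn at 1 + k1 r^2 times it, then the intrinsics apply), "R" (3x3) and "t" (3): a world point X has camera coordinates R X + t; the wrist camera has in their place "tool_from_camera" (4x4, takes a point from camera to tool coordinates, whose origin is the TCP and whose axes are the flange's). Camera axes: x right, y down, z forward; pixel columns grow to the right and rows downward; lengths in m; the calibration is good to about 2 mm. A picture is of the moment at which its call begins: read the wrist's pose just before it.
- r.sign_off(): hands the job in, once; it reports no verdict.
The state is a dict: "time": time; "joint_positions": joint angles; "qvel": joint speeds; "effort": joint torques, N m; "tcp_pos": TCP position; "orientation": TCP orientation; "wrist_force": force on the tool from outside, world axes, zero at the start; "torque": the same for the moment, N m; "opening": finger opening in m.
Only numpy, scipy, OpenCV 4.12 (cv2) and the standard library are available. Lean on these libraries where they do the work, as an engineer would, in place of code of your own. Each camera call takes 0.05 s, during which the arm holds its last target. There are 200 camera calls.

## Working session

There is one attempt and no reset: what is moved stays moved. The work goes in short steps, Python scripts to look and compute and a shell command to move; the robot and the scene stay as the last step left them, time stands still between calls to the robot, and variables do not carry over. Pictures are saved under pics/ and viewed, about 8 in all and at most 12, crops included, and the job is handed in when it is done.

```bash
mkdir -p pics
cat > h.py <<'E'
import numpy as np, cv2
from cell import r
def cam(n):
    s=r.state(); c=r.read_camera(n); c['s']=s; return c
def world(c,u,v,z=None):
    f=240/np.tan(np.radians(c['vfov'])/2)
    K=np.array([[f,0,c['cx']],[0,f,c['cy']],[0,0,1.]])
    p=cv2.undistortPoints(np.array([[[u,v]]],float),K,np.array([c['k1'],0,0,0.]))[0,0]
    d=np.array([p[0],p[1],1.])
    if 'R' in c: R=np.array(c['R']).T; o=-R@np.array(c['t'])
    else:
        T=np.array(c['tool_from_camera']); Rt=np.array(c['s']['orientation']); R=Rt@T[:3,:3]; o=Rt@T[:3,3]+np.array(c['s']['tcp_pos'])
    w=R@d
    if z is None: return o+w*c['range_z'][int(v),int(u)]
    return o+w*(z-o[2])/w[2]
def save(c,n,crop=None,k=1):
    i=c['img'][:,:,::-1]
    if crop: a,b,e,g=crop; i=i[b:g,a:e]
    cv2.imwrite('pics/'+n,cv2.resize(i,None,fx=k,fy=k,interpolation=cv2.INTER_CUBIC))
E
python3 - <<'E'
from h import *
import pickle
for n in('scene','side'):
    c=cam(n); save(c,n+'1.png'); pickle.dump(c,open(n+'.pkl','wb'))
s=r.state(); print(s)
E
```

```text
{'time': 0.1, 'joint_positions': array([ 5.65514768e+01,  3.05579432e+00,  9.24835468e+01,  1.72569252e-03,
        8.45688723e+01, -6.81988050e+00]), 'qvel': array([ 0.0152929 ,  0.02063626, -0.08756615, -0.08898315, -0.15745705,
        0.07547719]), 'effort': array([-2.58966480e-05, -3.94904780e+01, -3.71363533e+01, -1.27777735e-04,
        3.92377362e-03,  1.39770145e-05]), 'tcp_pos': array([0.27982748, 0.55823323, 0.23016794]), 'orientation': array([[-8.93928860e-01,  4.48207604e-01, -1.06603419e-03],
       [ 4.48208800e-01,  8.93927536e-01, -1.55935169e-03],
       [ 2.54044034e-04, -1.87175539e-03, -9.99998216e-01]]), 'wrist_force': array([-0.08551664, -0.22924875, -0.89520281]), 'torque': array([ 0.00734569,  0.09697901, -0.00537372]), 'opening': 0.08589709755596502}
```

View pics/scene1.png

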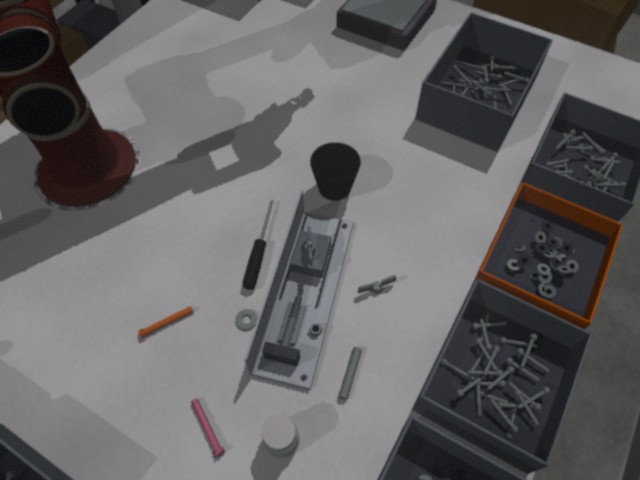

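View pics/side1.png

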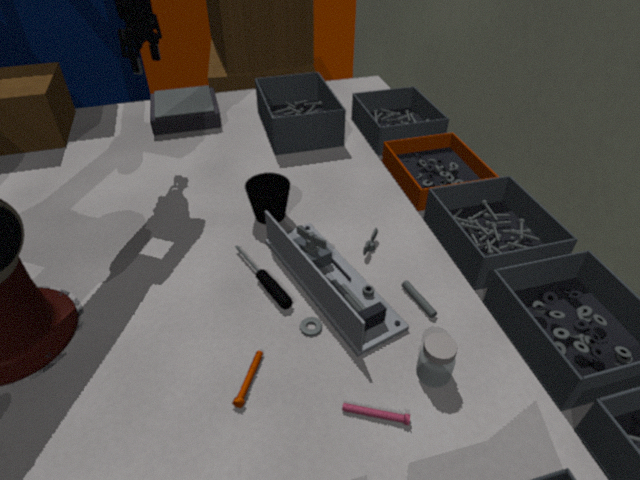

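Scene: gauge from about (252,380) to (350,220), stop/wing nut near (310,255), bolt near (292,318), spare nut (377,286), cup (335,170). Enlarging to measure.

Run:
```python
from h import *
import pickle
c=pickle.load(open('scene.pkl','rb'));save(c,'crop1.png',(235,185,375,395),2.85*1)
i=c['img'][185:395,235:375,::-1]; i=cv2.convertScaleAbs(cv2.resize(i,None,fx=4,fy=2.85*1,interpolation=2),alpha=1.6); 
# simple uniform 5x crop of stop
j=cv2.resize(c['img'][215:285,270:365,::-1],None,fx=8,fy=8,interpolation=2); cv2.imwrite('pics/stop1.png',cv2.convertScaleAbs(j,alpha=1.4))
for n,(u,v) in dict(bl=(254,374),br=(310,385),tr=(352,224),nearplate_top=(302,194),plate_top_bot=(257,357),nut=(309,248),stoptop=(322,262),cup=(335,150),spare=(377,286),table=(200,280)).items(): print(n,world(c,u,v))
```

```text
bl [ 0.57596221 -0.19790993  0.00913608]
br [ 0.66717188 -0.1668694   0.01112986]
tr [0.57562138 0.14863538 0.00944661]
nearplate_top [0.47802957 0.12421419 0.07155444]
plate_top_bot [ 0.56437172 -0.17106487  0.01080048]
nut [0.55308707 0.02481638 0.07946623]
stoptop [0.57692961 0.0288609  0.04376379]
cup [0.47568073 0.25646493 0.06419365]
spare [0.68058505 0.04967121 0.01421256]
table [ 0.38391206 -0.09765735 -0.00240198]
```

View pics/crop1.png

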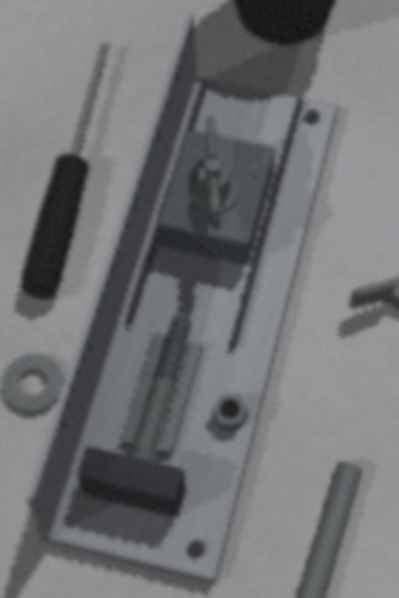

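View pics/stop1.png

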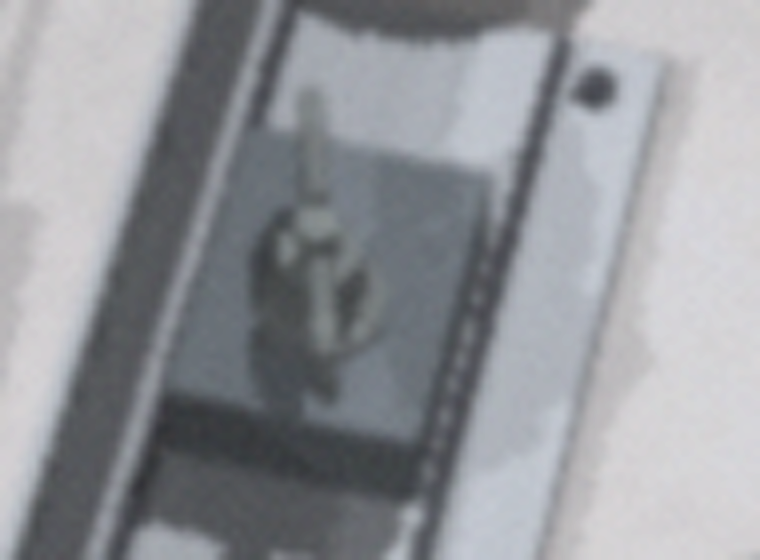

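```bash
cat > geo.py <<'E'
from h import *
import pickle
c=pickle.load(open('scene.pkl','rb'))
w=lambda u,v,z:world(c,u,v,z)
tr=w(355,221.8,.012);br=w(309.4,388.2,.012);bl=w(252.5,374.5,.012)
y=(tr-br);print('len',np.linalg.norm(y),'wid',np.linalg.norm(br-bl)); y/=np.linalg.norm(y); x=np.array([y[1],-y[0],0])
print('yaw x',np.degrees(np.arctan2(x[1],x[0])), 'angle check',(br-bl)@y)
O=(tr+br)/2-.060*x; O[2]=0; print('O',O,'bl local',(bl-O)@x,(bl-O)@y)
R=np.column_stack([x,y,[0,0,1]])
for n,p in dict(RL=(301.25,230.6,.044),RR=(331.5,236.9,.044),FR=(321.9,270.6,.044),FL=(290.6,265,.044),stud=(309.75,242.25,.081),wu=(309,226.9,.08),wl=(311.3,258.8,.08)).items(): print(n,R.T@(w(*p)-O), w(*p))
E
python3 geo.py
```

```text
len 0.3389573343680498 wid 0.09830022328434276
yaw x 15.432814316927377 angle check 0.0022262691957322467
O [ 0.566243   -0.02473229  0.        ] bl local -0.03827501016647002 -0.17170493637975714
RL [-0.03016526  0.10409601  0.044     ] [0.5094646  0.06758313 0.044     ]
RR [0.0282239 0.1047552 0.044    ] [0.56557302 0.08375639 0.044     ]
FR [0.02887552 0.03161968 0.044     ] [0.5856631 0.0134313 0.044    ]
FL [-0.02871691  0.02851817  0.044     ] [ 0.53097261 -0.0048842   0.044     ]
stud [-0.0010629   0.06210594  0.081     ] [0.54869152 0.03485146 0.081     ]
wu [-0.01111757  0.09351699  0.08      ] [0.53064065 0.06245429 0.08      ]
wl [0.0102469  0.03097986 0.08      ] [0.56787644 0.00785732 0.08      ]
```

Front face at gauge y≈0.030 gives stop ≈ 0.050 m; the stop's size and centring fit. The wings are at about 109°, so the nut is at about 8.2 rad, and the stud reads centred. The real bolt is the grey one between the rails (crop 160,390). The orange (165,320) and pink (207,428) ones are look-alikes, so I leave them. First I turn the tool to the gauge axes and travel above the space behind the stop.

```bash
cat > d.py <<'E'
import sys; from h import *
O=np.array([.56624,-.02473,0]);a=np.radians(15.43);G=np.array([[np.cos(a),-np.sin(a),0],[np.sin(a),np.cos(a),0],[0,0,1]])
def rep(*tgt):
    s=r.state();p=np.array(s['tcp_pos']);T=np.array(s['orientation'])
    print('t %.2f'%s['time'],'gauge mm',np.round(1e3*G.T@(p-O),1),'phi %.2f'%np.degrees(np.arctan2(T[1,1],T[0,1])),'q6 %.1f q1 %.1f'%(s['joint_positions'][5],s['joint_positions'][0]),'F gauge',np.round(G.T@s['wrist_force'],1),'tz %.2f'%s['torque'][2],'open %.1f'%(1e3*s['opening']))
    if tgt: print('tool units to target',np.round(T.T@(O+G@(np.array(tgt)/1e3)-p)/.05,2))
if __name__=='__main__': rep(*map(float,sys.argv[1:]))
E
python3 -m handwheel '[[[0,0,0,1],[0,0,0,1],[0,0,0,1],[0,0,0,1],[0,0,0,1],[0,0,0,1],[0,0,0,1],[0,0,0,1]]]' 0
python3 -c "
from cell import r
print(r.read_camera('wrist')['tool_from_camera'])"
python3 d.py 0 135 200
```

```text
time: 0.9
tcp_pos: [0.2799, 0.5584, 0.2305]
orientation: [[-0.261, 0.965, -0.001], [0.965, 0.261, -0.001], [-0.001, -0.001, -1.0]]
wrist_force: [-1.7, -0.5, 0.5]
opening: 0.0002
[[ 3.79476690e-04 -9.62877185e-01 -2.69939591e-01  6.89639009e-02]
 [ 9.99999923e-01  3.38524245e-04  1.98264319e-04 -6.58003172e-04]
 [-9.95230935e-05 -2.69939645e-01  9.62877239e-01 -1.42114913e-01]
 [ 0.00000000e+00  0.00000000e+00  0.00000000e+00  1.00000000e+00]]
t 0.95 gauge mm [-120.8  638.3  230.5] phi 14.97 q6 41.6 q1 56.6 F gauge [ 0.1  0.5 -0. ] tz -0.05 open -0.4
tool units to target [-10.05   2.5    0.62]
```

```bash
python3 -m handwheel '[[[-0.9,0.22,0,0],[-0.9,0.22,0,0],[-0.9,0.22,0,0],[-0.9,0.22,0,0],[-0.9,0.22,0,0],[-0.9,0.22,0,0],[-0.9,0.22,0,0],[-0.9,0.22,0,0],[-0.9,0.22,0,0],[-0.9,0.22,0,0]]]' 
python3 d.py 0 135 150
```

```text
time: 1.95
tcp_pos: [0.5059, 0.1521, 0.231]
orientation: [[-0.267, 0.964, -0.0], [0.964, 0.267, 0.0], [0.0, -0.0, -1.0]]
wrist_force: [1.1, 0.5, 1.0]
opening: -0.0003
t 1.95 gauge mm [-11.2 186.5 231. ] phi 15.48 q6 -6.8 q1 8.7 F gauge [1.2 0.2 1. ] tz 0.00 open -0.3
tool units to target [-1.03  0.22  1.62]
```

```bash
python3 -m handwheel '[[[-0.5,0.11,0.5,0],[-0.5,0.11,0.5,0],[0,0,0,0]]]'
python3 - <<'E'
from h import *;import pickle
from d import rep
rep(0,130,28)
c=cam('wrist');save(c,'w1.png');pickle.dump(c,open('w1.pkl','wb'))
E
```

```text
time: 2.25
tcp_pos: [0.5276, 0.1061, 0.1767]
orientation: [[-0.263, 0.965, -0.008], [0.965, 0.263, -0.001], [0.001, -0.008, -1.0]]
wrist_force: [-0.8, -0.3, -0.1]
opening: -0.0001
t 2.25 gauge mm [ -2.5 136.4 176.7] phi 15.24 q6 -11.8 q1 3.5 F gauge [-0.8 -0.1 -0.1] tz 0.00 open -0.1
tool units to target [-0.13  0.07  2.97]
```

View pics/w1.png

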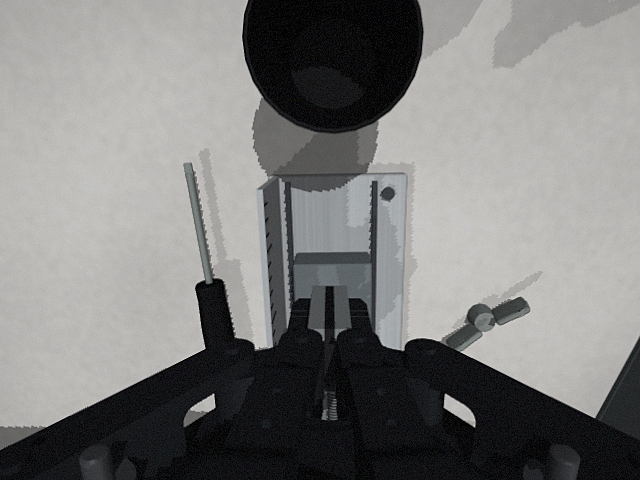

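The stop's rear face shows at rows 253–265, cols 294–370; the fingertips (330,290) are right above the stop, the way down behind it is clear, and the cup is far back.

```bash
python3 - <<'E'
import pickle
from h import *; from d import *
c=pickle.load(open('w1.pkl','rb'))
for u,v,z in((294,264,.044),(370,264,.044),(294,253,.012),(370,253,.012),(258,186,.085),(277,177,.085),(404,173,.012)): print(u,v,np.round(1e3*G.T@(world(c,u,v,z)-O),1), np.round(1e3*G.T@(world(c,u,v)-O),1))
E
python3 -m handwheel '[[[0,0.07,0.8,0],[0,0,0.8,0],[0,0,0.7,0],[0,0,0.5,0],[0,0,0.15,0],[0,0,0,0]]]'; python3 d.py 0 55 29
```

```text
294 264 [-30.5 108.8  44. ] [-30.7 108.1  42. ]
370 264 [ 26.3 108.8  44. ] [ 26.5 108.3  42.4]
294 253 [-33.5 107.2  12. ] [-33.5 107.4  12.5]
370 253 [ 29.3 107.2  12. ] [ 29.3 107.4  12.7]
258 186 [-46.5 172.9  85. ] [-62.8 161.1  -0.2]
277 177 [-34.9 178.2  85. ] [-43.9 170.9  21.4]
404 173 [ 54.2 172.8  12. ] [ 55.  172.3   7.7]
time: 2.9
tcp_pos: [0.5323, 0.1104, 0.0338]
orientation: [[-0.267, 0.964, -0.001], [0.964, 0.267, 0.0], [0.0, -0.001, -1.0]]
wrist_force: [-0.4, -0.5, 1.7]
opening: 0.0002
t 2.90 gauge mm [  3.2 139.3  33.8] phi 15.46 q6 -11.6 q1 3.9 F gauge [-0.5 -0.4  1.7] tz -0.01 open 0.2
tool units to target [-1.69 -0.07  0.09]
```

```bash
python3 -m handwheel '[[[-0.2,-0.08,0.08,0],[-0.2,0,0,0],[-0.1,0,0,0],[-0.1,0,0,0],[-0.1,0,0,0],[-0.1,0,0,0],[-0.1,0,0,0],[-0.1,0,0,0],[0,0,0,0]]]'; python3 d.py 0 66 29
```

```text
time: 3.8
tcp_pos: [0.5434, 0.06, 0.0313]
orientation: [[-0.264, 0.965, 0.003], [0.965, 0.264, 0.001], [0.0, 0.003, -1.0]]
wrist_force: [-0.3, 2.9, 1.4]
opening: -0.0001
t 3.80 gauge mm [ 0.5 87.7 31.3] phi 15.31 q6 -16.9 q1 -1.5 F gauge [0.5 2.8 1.4] tz -0.00 open -0.1
tool units to target [-0.43 -0.01  0.05]
```

```bash
python3 -m handwheel '[[[-0.1,0,0,0],[-0.1,0,0,0],[-0.08,0,0,0],[0,0,0,0]]]'; python3 d.py 0 66 29;  python3 -m handwheel '[[[-0.04,0,0,0],[-0.02,0,0,0],[0,0,0,0]]]'; python3 d.py 0 66 29
```

```text
time: 4.2
tcp_pos: [0.547, 0.0466, 0.031]
orientation: [[-0.264, 0.964, 0.003], [0.964, 0.264, 0.0], [-0.0, 0.003, -1.0]]
wrist_force: [-0.2, 2.7, 1.7]
opening: -0.0
t 4.20 gauge mm [ 0.4 73.9 31. ] phi 15.33 q6 -18.3 q1 -2.9 F gauge [0.5 2.6 1.7] tz 0.04 open -0.0
tool units to target [-0.16 -0.01  0.04]
time: 4.5
tcp_pos: [0.5472, 0.0441, 0.0305]
orientation: [[-0.265, 0.964, 0.001], [0.964, 0.265, 0.001], [0.0, 0.002, -1.0]]
wrist_force: [0.7, 4.3, 2.5]
opening: -0.0001
t 4.50 gauge mm [-0.  71.4 30.5] phi 15.36 q6 -18.6 q1 -3.2 F gauge [1.9 4.  2.5] tz 0.05 open -0.1
tool units to target [-0.11  0.    0.03]
```

```bash
for i in 1; do python3 -m handwheel '[[[-0.04,0,0,0],[0,0,0,0]]]' >/dev/null; python3 d.py; python3 -m handwheel '[[[-0.03,0,0,0],[0,0,0,0]]]'>/dev/null; python3 d.py; python3 -m handwheel '[[[-0.03,0,0,0],[0,0,0,0]]]'>/dev/null; python3 d.py;  done
```

```text
t 4.70 gauge mm [-0.3 69.4 30.2] phi 15.37 q6 -18.8 q1 -3.4 F gauge [2.1 4.3 3.1] tz 0.03 open -0.3
t 4.90 gauge mm [-0.3 68.  30.2] phi 15.37 q6 -18.9 q1 -3.5 F gauge [1.2 4.3 3.1] tz -0.03 open 0.1
t 5.10 gauge mm [-0.3 66.6 30.1] phi 15.37 q6 -19.1 q1 -3.7 F gauge [1.2 5.4 1.9] tz 0.10 open -0.3
```

```bash
python3 -m handwheel '[[[-0.03,0,0,0],[0,0,0,0]]]' >/dev/null; python3 d.py; python3 -m handwheel '[[[-0.03,0,0,0],[0,0,0,0]]]'>/dev/null; python3 d.py; python3 -m handwheel '[[[-0.02,0,0,0],[0,0,0,0]]]'>/dev/null; python3 d.py; python3 -m handwheel '[[[-0.02,0,0,0],[0,0,0,0]]]'>/dev/null; python3 d.py
```

```text
t 5.30 gauge mm [-0.3 66.4 30.2] phi 15.34 q6 -19.2 q1 -3.8 F gauge [2.3 9.7 4.6] tz 0.05 open 0.2
t 5.50 gauge mm [-0.3 66.4 30.2] phi 15.33 q6 -19.4 q1 -3.9 F gauge [ 2.2 15.3  6.1] tz -0.00 open -0.1
t 5.70 gauge mm [-0.3 66.4 30.2] phi 15.33 q6 -19.5 q1 -3.9 F gauge [ 2.2 16.8  7. ] tz -0.02 open 0.3
t 5.90 gauge mm [-0.3 66.3 30.2] phi 15.32 q6 -19.6 q1 -4.0 F gauge [ 1.4 21.6  7.8] tz 0.03 open -0.1
```

```bash
python3 -m handwheel '[[[0.3,0,0,0],[0.3,0,-0.2,0],[0.2,0,-0.9,0],[0.3,0,-0.9,-1],[0.3,0,-0.9,-1],[0,0,0,-1],[0,0,0,-1]]]'
python3 - <<'E'
from h import *;import pickle
from d import rep
rep(0,10,150)
c=cam('scene');i=c['img'][205:385,245:365,::-1];cv2.imwrite('pics/s2.png',cv2.convertScaleAbs(cv2.resize(i,None,fx=5,fy=5,interpolation=2)[:, :],alpha=1.5)[150:750]);pickle.dump(c,open('s2.pkl','wb'))
E
```

```text
time: 6.6
tcp_pos: [0.5302, 0.1014, 0.178]
orientation: [[-0.638, 0.77, 0.005], [0.77, 0.638, -0.002], [-0.004, 0.003, -1.0]]
wrist_force: [-0.4, 0.9, -0.6]
opening: -0.0
t 6.60 gauge mm [ -1.2 131.2 178. ] phi 39.66 q6 -36.7 q1 3.0 F gauge [-0.1  1.  -0.6] tz 0.00 open -0.0
tool units to target [-2.22 -0.97  0.57]
```

View pics/s2.png

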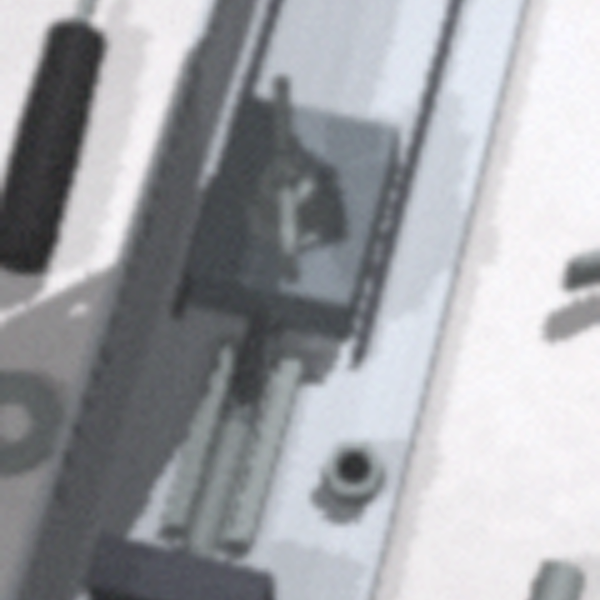

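The stop's front face now meets the bolt's tip (crop ~250,325), and the hexnut at (353,468) is undisturbed. The wings run from (282,75) to (290,275).

```bash
python3 - <<'E'
import pickle
from h import *; from d import *
c=pickle.load(open('s2.pkl','rb'))
for n,u,v,z in(('RL',255,95,.044),('RR',400,128,.044),('FR',352,303,.044),('FL',195,272,.044),('wu',282,78,.08),('wl',291,277,.08)): print(n,np.round(1e3*G.T@(world(c,245+u/5,205+(v+150)/5,z)-O),1))
E
python3 d.py 0 10 120
```

```text
RL [-25.6  52.9  44. ]
RR [29.1 52.9 44. ]
FR [ 30.4 -18.9  44. ]
FL [-26.1 -21.2  44. ]
wu [-10.9  42.5  80. ]
wl [ 13.1 -31.   80. ]
t 6.65 gauge mm [ -2.  131.2 176.5] phi 39.79 q6 -36.8 q1 3.0 F gauge [-0.5 -0.1  0.4] tz -0.02 open 0.1
tool units to target [-2.22 -0.97  1.14]
```

```bash
python3 -m handwheel '[[[-0.56,-0.24,0,0],[-0.56,-0.24,0.2,0],[-0.55,-0.24,0.4,0],[-0.55,-0.25,0.4,0],[0,0,0,-1],[0,0,0,-1],[0,0,0,-1],[0,0,0,-1],[0,0,0,-1],[0,0,0,-1]]]' 40
python3 -m handwheel '[[[0,0,0,-1],[0,0,0,-1],[0,0,0,-1],[0,0,0,-1],[0,0,0,-1],[0,0,0,-1],[0,0,0,-1],[0,0,0,-1],[0,0,0,-1],[0,0,0,-1]]]'
python3 -m handwheel '[[[0,0,0,-1],[0,0,0,-1],[0,0,0,-1],[0,0,0,-1],[0,0,0,-1],[0,0,0,-1],[0,0,0,0]]]'; python3 d.py 0 9.5 67
```

```text
time: 7.65
tcp_pos: [0.5615, -0.0156, 0.1245]
orientation: [[-0.968, 0.251, -0.001], [0.251, 0.968, -0.001], [0.001, -0.001, -1.0]]
wrist_force: [0.0, -0.5, -0.1]
opening: 0.0405
time: 8.65
tcp_pos: [0.5616, -0.0156, 0.1245]
orientation: [[-0.701, -0.713, -0.001], [-0.713, 0.701, -0.001], [0.002, -0.0, -1.0]]
wrist_force: [-0.8, 0.2, -0.1]
opening: 0.0398
time: 9.35
tcp_pos: [0.5622, -0.0117, 0.1246]
orientation: [[-0.158, -0.987, -0.002], [-0.987, 0.158, -0.005], [0.005, 0.001, -1.0]]
wrist_force: [-0.2, -0.6, 0.5]
opening: 0.0394
t 9.35 gauge mm [ -0.4  13.7 124.6] phi 170.93 q6 -179.5 q1 -8.6 F gauge [-0.4 -0.5  0.5] tz 0.00 open 39.4
tool units to target [ 0.07 -0.04  1.15]
```

```bash
python3 -m handwheel '[[[0.07,-0.04,0,0.3],[0,0,0.4,0],[0,0,0,0]]]' >/dev/null;  python3 - <<'E'
from h import *;import pickle
from d import rep
rep(0,9.5,60)
c=cam('side');i=c['img'][200:350,250:420,::-1];cv2.imwrite('pics/sd.png',cv2.convertScaleAbs(cv2.resize(i,None,fx=4,fy=4,interpolation=2),alpha=1.5))
E
```

```text
t 9.65 gauge mm [ -1.5   9.7 102.3] phi 169.12 q6 -178.1 q1 -9.0 F gauge [ 0.2  0.2 -0.1] tz 0.02 open 39.8
tool units to target [-0.01 -0.03  0.84]
```

View pics/sd.png

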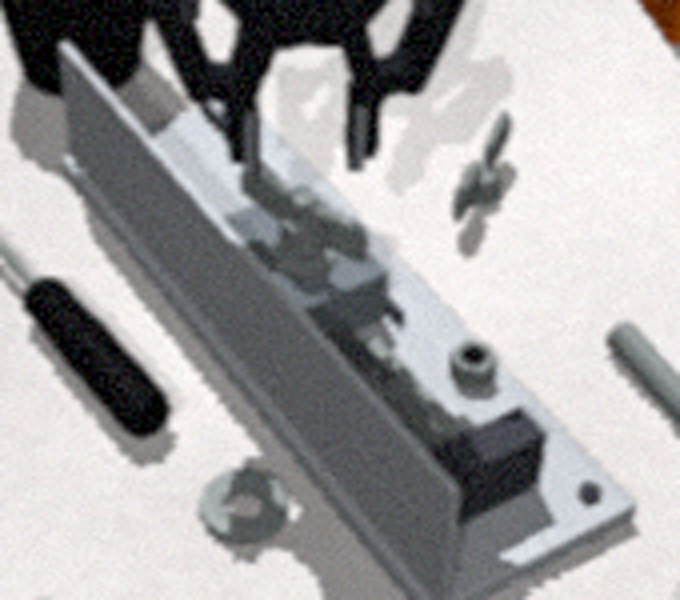

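The open fingers straddle the nut, and its wings (265–365, 190–235) run between them. I'm lowering them now.

```bash
python3 -m handwheel '[[[-0.01,-0.03,0.25,0],[0,0,0.25,0],[0,0,0,0]]]' >/dev/null; python3 d.py;  python3 -m handwheel '[[[0,0,0.22,0],[0,0,0,0]]]' >/dev/null; python3 d.py 0 9.5 65
```

```text
t 10.00 gauge mm [ 0.3  9.8 77.2] phi 169.22 q6 -178.1 q1 -9.0 F gauge [-0.7  0.4 -0.8] tz 0.03 open 40.4
t 10.20 gauge mm [ 0.9  9.5 67.1] phi 169.23 q6 -178.1 q1 -9.0 F gauge [-0.6 -0.3 -0.6] tz -0.02 open 39.7
tool units to target [0.01 0.02 0.04]
```

No contact on the way down. Turning clockwise in steps and watching the force.

```bash
python3 -m handwheel '[[[0,0,0,0.5],[0,0,0,1],[0,0,0,1],[0,0,0,0]]]' >/dev/null; python3 d.py;  python3 -m handwheel '[[[0,0,0,1],[0,0,0,1],[0,0,0,1],[0,0,0,1],[0,0,0,0]]]' >/dev/null; python3 d.py 0 9.5 65
```

```text
t 10.60 gauge mm [ 1.8  9.  68.8] phi 154.25 q6 -163.1 q1 -9.0 F gauge [-1.2 -0.2  0.9] tz 0.01 open 40.0
t 11.10 gauge mm [ 1.8  9.1 68.8] phi 130.36 q6 -139.2 q1 -9.0 F gauge [ 0.4  0.4 -0.3] tz -0.02 open 40.2
tool units to target [0.03 0.02 0.08]
```

```bash
python3 -m handwheel '[[[0.03,0.02,0.06,1],[0,0,0,1],[0,0,0,1],[0,0,0,1],[0,0,0,1],[0,0,0,0]]]' >/dev/null
python3 - <<'E'
from h import *;import pickle
from d import rep
rep(0,9.5,65)
c=cam('scene');i=c['img'][205:305,265:365,::-1];cv2.imwrite('pics/s3.png',cv2.convertScaleAbs(cv2.resize(i,None,fx=6,fy=6,interpolation=2),alpha=1.5))
E
```

```text
t 11.70 gauge mm [ 0.1  9.4 65.8] phi 100.43 q6 -109.4 q1 -9.0 F gauge [-0.5 -0.3 -0.4] tz 0.01 open 40.1
tool units to target [0.   0.   0.02]
```

View pics/s3.png

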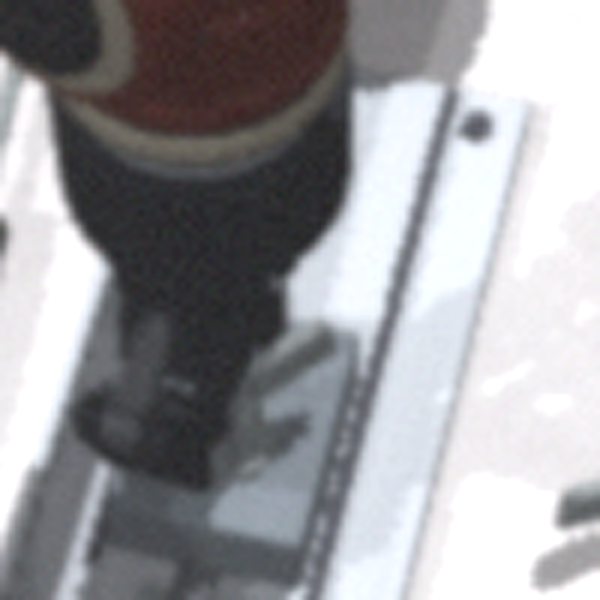

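The wing has moved from about 108° to about 45–50° (tip at crop 330,335), led by the finger, so the stroke works. Carrying on.

```bash
R='x'; python3 -m handwheel '[[[0,0,0.02,1],[0,0,0,1],[0,0,0,1],[0,0,0,1],[0,0,0,1],[0,0,0,1],[0,0,0,1],[0,0,0,1]]]' >/dev/null; python3 d.py 0 9.5 65;  python3 -m handwheel '[[[0,0,0,1],[0,0,0,1],[0,0,0,1],[0,0,0,1],[0,0,0,1],[0,0,0,1],[0,0,0,0]]]' >/dev/null; python3 d.py 0 9.5 64
```

```text
t 12.55 gauge mm [ 0.1  9.6 64.8] phi 52.24 q6 -61.2 q1 -9.0 F gauge [ 0.1  0.4 -0.6] tz 0.08 open 40.1
tool units to target [-0. -0. -0.]
t 13.25 gauge mm [ 0.4  9.4 65. ] phi 16.45 q6 -25.4 q1 -9.0 F gauge [0.2 0.  1. ] tz 0.03 open 40.1
tool units to target [ 0.   -0.01  0.02]
```

```bash
python3 -m handwheel '[[[0,0,0.02,1],[0,0,0,1],[0,0,0,1],[0,0,0,1],[0,0,0,1],[0,0,0,1],[0,0,0,1],[0,0,0,1],[0,0,0,0]]]' >/dev/null; python3 d.py 0 9.5 65;  python3 -m handwheel '[[[0,0,0,-1],[0,0,-0.4,0],[0,0,-0.6,0],[0,0,0,-1],[0,0,0,-1],[0,0,0,-1],[0,0,0,-1],[0,0,0,-1],[0,0,0,-1],[0,0,0,-1]]]' >/dev/null; python3 d.py;python3 -m handwheel '[[[0,0,0,-1],[0,0,0,-1],[0,0,0,-1],[0,0,0,-1],[0,0,0,-1],[0,0,0,-1],[0,0,0,-1],[0,0,0,-1],[0,0,0,-1],[0,0,0,-1]]]'>/dev/null; python3 d.py; python3 -m handwheel '[[[0,0,0,-1],[0,0,0,-1],[0,0,0,-1],[0,0,0,-1],[0,0,0,-1],[0,0,0,-1],[0,0,0,-1],[0,0,0,-1],[0,0,0,-1],[0,0,0,-1]]]'>/dev/null; python3 d.py 0 9.5 110
```

```text
t 14.15 gauge mm [ 0.1  9.2 63.8] phi -31.52 q6 22.6 q1 -9.0 F gauge [-0.8 -0.5 -0.4] tz 0.01 open 39.9
tool units to target [ 0.   -0.01 -0.02]
t 15.15 gauge mm [  0.5   9.4 114.1] phi 16.82 q6 -25.8 q1 -9.0 F gauge [-0.8  0.5 -1. ] tz 0.03 open 40.0
t 16.15 gauge mm [  0.5   9.4 114.1] phi 76.82 q6 -85.8 q1 -9.0 F gauge [ 0.7 -0.9  0.2] tz 0.04 open 40.4
t 17.15 gauge mm [  0.5   9.5 114.1] phi 136.82 q6 -145.8 q1 -9.0 F gauge [ 0.1  0.2 -0.1] tz -0.00 open 39.8
tool units to target [0.01 0.01 0.08]
```

```bash
python3 -m handwheel '[[[0,0,0,-1],[0,0,0,-1],[0,0,0,-1],[0,0,0,-1],[0.01,0.01,0.3,0],[0,0,0.3,0],[0,0,0,0]]]' >/dev/null; python3 d.py 0 9.5 62; python3 -m handwheel '[[[0,0,0.1,0],[0,0,0.1,0],[0,0,0,0]]]' >/dev/null; python3 d.py 0 9.5 62
```

```text
t 17.85 gauge mm [-3.  10.3 79.8] phi 160.24 q6 -169.2 q1 -9.1 F gauge [-1.1  0.   0.2] tz -0.02 open 40.2
tool units to target [-0.02 -0.06  0.36]
t 18.15 gauge mm [-1.   9.4 73. ] phi 160.24 q6 -169.2 q1 -9.1 F gauge [ 0.6 -0.1  0. ] tz 0.04 open 39.6
tool units to target [-0.01 -0.02  0.22]
```

```bash
python3 -m handwheel '[[[-0.01,-0.02,0.2,0],[0,0,0,0]]]' >/dev/null; python3 d.py 0 9.5 62; python3 -m handwheel '[[[0,0,0,1],[0,0,0,1],[0,0,0,1],[0,0,0,1],[0,0,0,1],[0,0,0,1],[0,0,0,1],[0,0,0,1],[0,0,0,1],[0,0,0,0]]]' >/dev/null; python3 d.py 0 9.5 62
```

```text
t 18.35 gauge mm [-0.2  9.3 62.5] phi 160.24 q6 -169.2 q1 -9.0 F gauge [-0.6 -0.   0.2] tz 0.02 open 40.1
tool units to target [-0.   -0.    0.01]
t 19.35 gauge mm [ 0.2  9.1 63.6] phi 106.25 q6 -115.2 q1 -9.0 F gauge [ 0.5  1.  -0.2] tz 0.09 open 40.0
tool units to target [0.   0.01 0.03]
```

```bash
python3 -m handwheel '[[[0,0.01,0.04,1],[0,0,0,1],[0,0,0,1],[0,0,0,1],[0,0,0,1],[0,0,0,1],[0,0,0,1],[0,0,0,1],[0,0,0,1],[0,0,0,1]]]' >/dev/null; python3 d.py 0 9.5 60; python3 -m handwheel '[[[0,0,0.03,1],[0,0,0,1],[0,0,0,1],[0,0,0,1],[0,0,0,1],[0,0,0,1],[0,0,0,1],[0,0,0,1],[0,0,0,1],[0,0,0,1]]]' >/dev/null; python3 d.py 0 9.5 60;  python3 -m handwheel '[[[0,0,0.03,1],[0,0,0,1],[0,0,0,1],[0,0,0,1],[0,0,0,1],[0,0,0,1],[0,0,0,1],[0,0,0,1],[0,0,0,1],[0,0,0,0]]]' >/dev/null; python3 d.py 0 9.5 60
```

```text
t 20.35 gauge mm [ 0.3  9.8 61.6] phi 46.14 q6 -55.0 q1 -9.0 F gauge [ 0.3  0.8 -0.9] tz 0.03 open 40.0
tool units to target [-0.   -0.01  0.03]
t 21.35 gauge mm [ 0.3  9.4 60.1] phi -13.86 q6 5.0 q1 -9.0 F gauge [-0.5 -0.4 -0.7] tz 0.01 open 40.0
tool units to target [-0.   -0.01  0.  ]
t 22.35 gauge mm [ 0.4  9.5 58.7] phi -67.64 q6 58.7 q1 -9.0 F gauge [-0.4 -0.6 -0.3] tz -0.02 open 40.0
tool units to target [-0.01 -0.   -0.03]
```

```bash
python3 -m handwheel '[[[0,0,0,1],[0,0,0,1],[0,0,0,1],[0,0,0,1],[0,0,0,1],[0,0,0,1],[0,0,0,1],[0,0,0,0]]]' >/dev/null; python3 d.py; for k in 1 ; do python3 -m handwheel '[[[0,0,0,0.7],[0,0,0,0]]]' >/dev/null; python3 d.py;python3 -m handwheel '[[[0,0,0,0.5],[0,0,0,0]]]' >/dev/null; python3 d.py;python3 -m handwheel '[[[0,0,0,0.5],[0,0,0,0]]]' >/dev/null; python3 d.py;python3 -m handwheel '[[[0,0,0,0.5],[0,0,0,0]]]' >/dev/null; python3 d.py; done
```

```text
t 23.15 gauge mm [ 0.5  9.6 58.7] phi -109.56 q6 100.7 q1 -9.0 F gauge [ 0.2  0.7 -0.6] tz 0.02 open 40.0
t 23.35 gauge mm [ 0.5  9.6 58.8] phi -113.73 q6 104.8 q1 -9.0 F gauge [-0.4 -0.4  0.5] tz -0.04 open 40.0
t 23.55 gauge mm [ 0.5  9.6 58.8] phi -116.74 q6 107.8 q1 -9.0 F gauge [-0.6 -0.  -0.3] tz -0.02 open 40.3
t 23.75 gauge mm [ 0.5  9.6 58.8] phi -119.77 q6 110.9 q1 -9.0 F gauge [ 0.2  0.4 -0.3] tz 0.02 open 40.0
t 23.95 gauge mm [ 0.6  9.5 58.8] phi -122.79 q6 113.9 q1 -9.0 F gauge [-1.  -0.3 -0.5] tz 0.02 open 39.7
```

```bash
for k in 1 ; do python3 -m handwheel '[[[0,0,0,0.5],[0,0,0,0]]]' >/dev/null; python3 d.py;python3 -m handwheel '[[[0,0,0,0.4],[0,0,0,0]]]' >/dev/null; python3 d.py;python3 -m handwheel '[[[0,0,0,0.4],[0,0,0,0]]]' >/dev/null; python3 d.py;python3 -m handwheel '[[[0,0,0,0.4],[0,0,0,0]]]' >/dev/null; python3 d.py; done
```

```text
t 24.15 gauge mm [ 0.5  9.7 58.8] phi -125.80 q6 116.9 q1 -9.0 F gauge [-0.5  0.5  0.2] tz 0.06 open 40.0
t 24.35 gauge mm [ 0.3 10.2 58.7] phi -128.19 q6 119.3 q1 -9.0 F gauge [-0.1  4.   0.4] tz 0.11 open 40.0
t 24.55 gauge mm [ 0.3 10.3 58.7] phi -130.54 q6 121.7 q1 -9.0 F gauge [-1.3  4.9  1. ] tz 0.53 open 39.9
t 24.75 gauge mm [ 0.3 10.3 58.7] phi -132.85 q6 124.0 q1 -8.9 F gauge [-1.8  5.5  1.1] tz 1.12 open 40.0
```

Torque rises sharply at φ≈-129°, exactly where a seated nut was predicted. I'll back off, lift and look.

```bash
python3 -m handwheel '[[[0,0,0,-1],[0,0,0,-1],[0,0,-0.5,0],[0,0,-0.9,0],[0,0,-0.9,0],[0,0,-0.5,0],[0,0,0,0]]]' >/dev/null; python3 d.py 0 200 200
```

```text
t 25.45 gauge mm [  3.9   8.  205.4] phi -121.06 q6 112.1 q1 -9.0 F gauge [ 0.5 -0.5  0.8] tz 0.04 open 40.3
tool units to target [-2.84 -2.59  0.07]
```

```bash
python3 -m handwheel '[[[-0.5,-0.45,0,0],[-0.5,-0.45,0,0],[-0.5,-0.45,0,0],[-0.5,-0.45,0,0],[-0.5,-0.45,0,0],[0,0,0,0]]]' >/dev/null
python3 - <<'E'
from h import *;import pickle
from d import rep
rep()
c=cam('scene');i=c['img'][215:335,265:365,::-1];cv2.imwrite('pics/s4.png',cv2.convertScaleAbs(cv2.resize(i,None,fx=5,fy=5,interpolation=2),alpha=1.5));pickle.dump(c,open('s4.pkl','wb'))
E
```

```text
t 26.05 gauge mm [ -4.  180.8 197. ] phi -120.84 q6 129.1 q1 8.3 F gauge [ 0.4 -0.9 -0.3] tz -0.01 open 40.0
```

View pics/s4.png

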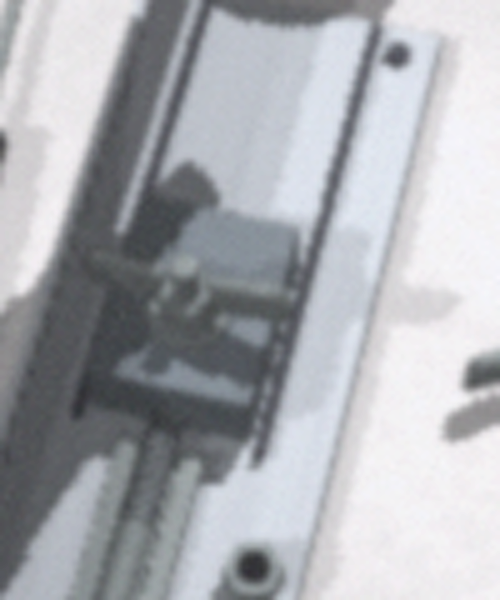

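Run:
```python
import pickle
from h import *; from d import *
c=pickle.load(open('s4.pkl','rb'))
P={}
for n,u,v,z in(('RR',300,228,.044),('FR',253,408,.044),('FL',95,373,.044),('wl',85,257,.073),('wr',297,298,.073),('stud',186,268,.081)):
  P[n]=1e3*G.T@(world(c,265+u/5,215+v/5,z)-O); print(n,np.round(P[n],1))
d=P['wr']-P['wl'];print(np.degrees(np.arctan2(d[1],d[0])))
```

```text
RR [29.1 52.9 44. ]
FR [ 31.2 -20.7  44. ]
FL [-26.  -21.6  44. ]
wl [-36.3   7.4  73. ]
wr [39.1 10.3 73. ]
stud [ 0.4  7.9 81. ]
2.2447446334277688
```

The wings are at 2° (about 0.04 rad), along gauge x at the torque wall. The stop's front face is at -20 to -21 mm, still against the bolt. Handing in.

```bash
python3 -c "
from cell import r
print(r.sign_off())"
```

```text
the job is handed in; nothing more can be done
None
```

I set the bolt gauge and handed the job in at about 26 s of the 67 s allowed; no verdict was reported.

**Stop:** I pushed it about 50 mm with closed fingertips. It then held still while the push force climbed from 5 N to about 21 N, which means the bolt's head is against the end plate.

**Wing nut:** I turned it clockwise about 470° in two strokes, with the open fingertips straddling the wings. The torque rose sharply to about 1.1 N m, within a degree or two of where a seated nut was predicted.

**Last checks (scene camera):**
- **Nut:** the wings are at about 2° from gauge +x, so the nut is about 0.04 rad from its seat. The picture alone cannot rule out a half turn, but the torque rise does.
- **Stop:** its front face is at gauge y of about -20.7 to -21.6 mm (nominal -20 mm), snug against the bolt within the measuring error.
- **Loose parts:** the hexnut looked undisturbed, and the arm touched none of the other loose parts that I could see.

**Not measured:** I judged that the bolt's head is against the end plate from the push force and did not measure it in the final picture.

**Small disagreements:** The wrist camera placed the stop's rear face 2–3 mm farther back than the scene camera did; the contact force agreed with the scene camera. The last picture put the stud 2 mm off its nominal place along y.

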